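# Draw the glass syringe to the 30 ml ring and hold it

### The arm

A 6-joint arm with a two-finger parallel gripper is mounted at the origin on a cart in front of the work surface, level with it; the furniture and walls round the work are solid. World frame = base frame: x ahead of the robot, y to its left, z up, the work surface at z = 0. Lengths are in m, angles in rad, forces in N, time in s.
With the tool pointing down it reaches from about 0.425 to 0.95 m from the base axis. Payload 3.5 kg.
Tool frame: the origin (TCP) lies at the very end of the fingers, on their centre line; the grasp point (between the pads) lies 19 mm behind it; z points along the fingers, y is the line along which they close (so a half turn about z gives the same grasp; the last joint's range is limited). The gripper opens to 85 mm and grips with 20 to 120 N. Pads are 22 mm wide; open, the fingers measure 114 mm over their backs; the gripper's body (76 mm by 85 mm) begins 54 mm behind the grasp point. The pads swing forward as they close: fully open they stand 13 mm farther back than shut.
Start: joints at [-1.402, 0.286, 1.577, -0, 1.279, -0.15], TCP at [0.212, -0.641, 0.231] pointing down, gripper open.
Joint ranges: [-2.77, 2.77], [-0.9, 2.22], [0.21, 2.48], [-1.53, 4.67], [0.24, 2.81], [-2.84, 2.84]. Speed limits (rad/s): [2.79, 2.79, 3.14, 3.14, 3.14, 3.14].

### API

Orientations are given as a unit quaternion [x, y, z, w].
In Python, from plant import ctrl gives the robot as it stands.
- The arm moves only by the tool inch_along, called as name(argument=value, ...), one argument or row to a line, values as JSON. Schema: {"type":"object","properties":{"segments":{"type":"string"},"force":{"type":"number"},"only":{"type":"string"},"quiet":{"type":"boolean"},"lines":{"type":"string"}},"required":["segments"],"additionalProperties":false}. segments is a string of 1 to 10 rows, parted by semicolons, with the numbers parted by commas; each row has 7 numbers: dx, dy, dz in fractions of the full range, 1 being 1 m, then a rotation vector rx, ry, rz in shares of 2 rad (1.0 is 2 rad), then the opening from 0.0 (shut) to 1.0 (fully open); each row is the pose to reach, as a shift and turn from the pose commanded when the call began, along the tool's axes at that moment; what a row does not reach only later rows make up. A row lasts 1/8 s, in which the tool goes at most 0.0625 m and 0.188 rad, less where a joint would pass 70% of its speed; a pose out of reach is approached as far as the arm can. The fingers move at their own pace and stop on an object; force is the grip in N (left out, the last holds). Time passes only in rows, so rows that do not move let the fingers close. The tool returns the time, the measured TCP pose, the force, the opening and the grip force at its end. only (a regular expression) keeps the lines of the reply that match it, lines (a string "A,B") keeps lines A to B, and quiet returns only ok. A shift or turn number past 1, either way, is cut back to 1. Input that does not fit is refused with a message, and nothing moves.
- ctrl.get_state(): the state, without advancing time (a new reading comes with each control period).
- ctrl.read_camera(name): name is "scene" or "top"; returns a dict with "pixels" (480x640x3 uint8, red, green, blue), "camera_matrix" (3x3 intrinsics, pixels), "xyz" and "orientation" of the camera in the world. Camera axes: x right, y down, z forward; pixel columns grow to the right and rows downward; lengths in m; the calibration is good to about 2 mm. A picture is of the moment at which its call begins. There is no depth.
- ctrl.sign_off(): hands the job in; it is judged then, once.
The state is a dict: "time": time; "qpos": joint angles; "dq": joint speeds; "joint_efforts": joint torques, N m; "eef_pos": TCP position; "tcp_rot": TCP orientation; "contact_force": force on the tool from outside, world axes, zero at the start; "wrist_torque": the same for the moment, N m; "opening": opening from 0.0 (shut) to 1.0 (fully open); "finger_force": force on a finger pad.
Only numpy, scipy, OpenCV 4.12 (cv2) and the standard library are available. Lean on these libraries where they do the work, as an engineer would, in place of code of your own. Each camera call takes 0.05 s, during which the arm holds its last target. There are 200 camera calls.

### The job

Take the yellow dust cap off the glass syringe in the bench stand and stand it, open side down, in the white parts tray. Then take hold of the blue plunger and draw it straight up out of the barrel, without forcing it sideways and without overshooting, until its lower end is level with the red ring on the barrel, and finish while still holding it there, because it would sink back under its own weight. Leave the other things on the bench alone.

Things in the scene. Friction and masses are not known exactly. Their poses are not given: they have to be found in the camera images.
- syringe_stand: Fixed stand: grey foot plate 132 x 104 x 14 mm; steel column 140 mm tall, 62 mm from the barrel along the stand's +x; two collars holding an upright clear-glass barrel with black graduations. Origin on the bench, on the barrel's axis; z up. Yaw within 30 degrees.
- barrel_mouth (a point): Centre of the barrel's mouth, level with the top of its finger flange (54 mm diameter, 4 mm thick), 150 mm above the bench. z up along the bore. The bore is 30 mm in diameter and 100 mm deep (floor 50 mm above the bench); the barrel's outside is 36 mm.
- red_ring (a point): Centre of the bore at the height of the middle of the 3 mm wide red ring painted round the barrel (30 ml): 42.4 mm above the floor of the bore, 57.6 mm below the mouth.
- plunger: Loose cobalt-blue plunger standing in the bore, 0.09 to 0.16 kg: rod 28 mm in diameter, 124 mm long (1 mm play all round), with a round knob 34 mm in diameter, 14 mm high, on top. Origin at the centre of its flat lower end, z up. At the start it rests on the bore's floor: it must rise 42.4 mm. It slides back if let go.
- plunger_knob (a point): Centre of the plunger's knob, 131 mm above its lower end; 31 mm above the barrel's mouth at the start, with 24 mm of bare rod between mouth and knob.
- dust_cap: Loose yellow ribbed plastic cap, 0.03 kg, a round cup, open side down: 47 mm outside diameter (51 mm at the 4 mm lip), 48 mm high, inside 42 mm wide, 45 mm deep. It stands on the barrel's flange over the plunger's knob: lift it straight up at least 45 mm. Origin at the centre of its open lower end, z up to its closed top.
- parts_tray: Fixed white plastic tray, 120 mm (its x) by 160 mm (its y), 18 mm high, walls and floor 3 mm. Origin under its centre, on the bench. It stands to the left or to the right of the stand.
- green_jar: Open green plastic jar, 68 mm across, 99 mm tall, loose; to be left alone. Origin under its centre.
- dropper_bottle: Small dropper bottle with a red rubber bulb, 42 mm across, 107 mm tall, loose; to be left alone. Origin under its centre.
- powder_jar: White-capped sample jar, 60 mm across, 85 mm tall, loose; to be left alone. Origin under its centre.
- tube_50: Capped plastic centrifuge tube lying on the bench, 120 mm long (its y), 34 mm thick, loose; to be left alone. Origin on the bench under it.
- stopper: Brown-red rubber stopper, 29 mm across, 26 mm high, loose; to be left alone. Origin under its centre.

How it is judged:
By the outcome, as a careful person would: the job done as asked, in the order asked, and still so for the second after the job is handed in, while the arm keeps its last pose, push and grip.
It also fails if it takes over 64 s, if anything falls off the work surface, if the arm or the gripper's body presses on something with over 40 N, if the wrist force passes 120 N, or if a joint passes its speed limit or range.

## Working session

There is one attempt and no reset: what is moved stays moved. The work goes in short steps, Python scripts to look and compute and a tool call to move; the robot and the scene stay as the last step left them, time stands still between calls to the robot, and variables do not carry over. Pictures are saved under pics/ and viewed, at most 10 in all, crops included, and the job is handed in when it is done.

```bash
ls; mkdir -p pics
```

Create h.py:
```python
import numpy as np,cv2,json
from scipy.spatial.transform import Rotation as R
from plant import ctrl
def cam(n,save=None):
    c=ctrl.read_camera(n)
    if save: cv2.imwrite('pics/'+save,cv2.cvtColor(c['pixels'],cv2.COLOR_RGB2BGR))
    return c
def ray(c,u,v):
    K=np.array(c['camera_matrix']);d=R.from_quat(c['orientation']).apply(np.linalg.inv(K)@[u,v,1])
    return np.array(c['xyz']),d
def plane(c,u,v,z):
    o,d=ray(c,u,v);return o+d*(z-o[2])/d[2]
def proj(c,p):
    K=np.array(c['camera_matrix']);q=R.from_quat(c['orientation']).inv().apply(np.array(p)-c['xyz']);q=K@q;return q[:2]/q[2]
```

Run:
```python
from h import *
a=cam('scene','s0.png');b=cam('top','t0.png')
for c in (a,b): print(c['camera_matrix'],c['xyz'],R.from_quat(c['orientation']).as_matrix()[:,2])
print(ctrl.get_state())
```

```text
pics
plant.py
[[456.82112265   0.         323.44264001]
 [  0.         456.82112265 244.21991877]
 [  0.           0.           1.        ]] [-0.08170212  0.59567289  0.53357204] [ 0.67197276 -0.60557723 -0.42629664]
[[539.53489515   0.         321.27202421]
 [  0.         539.53489515 247.35803341]
 [  0.           0.           1.        ]] [0.46818254 0.01228288 1.23636815] [ 0.06936525  0.00865696 -0.99755377]
{'time': 0.1, 'qpos': array([-1.40199995e+00,  2.87132102e-01,  1.57808031e+00,  5.32866756e-06,
        1.27856991e+00, -1.50000428e-01]), 'dq': array([ 0.00011577, -0.0014872 , -0.00353432,  0.00180071,  0.00057762,
        0.00081974]), 'joint_efforts': array([ 1.61151278e-03, -4.07290614e+01, -2.93699777e+01, -1.42914873e-04,
        3.39240200e-03, -4.00066455e-06]), 'eef_pos': array([ 0.2114872 , -0.6403738 ,  0.23002188]), 'tcp_rot': array([ 9.87322481e-01,  1.58723408e-01, -7.73860756e-06, -1.09480553e-03]), 'contact_force': array([-0.01729796,  0.09758655,  0.37395206]), 'wrist_torque': array([-0.01246776,  0.01476458,  0.02549117]), 'finger_force': 0.0, 'opening': 0.998848698175557}
```

View pics/s0.png

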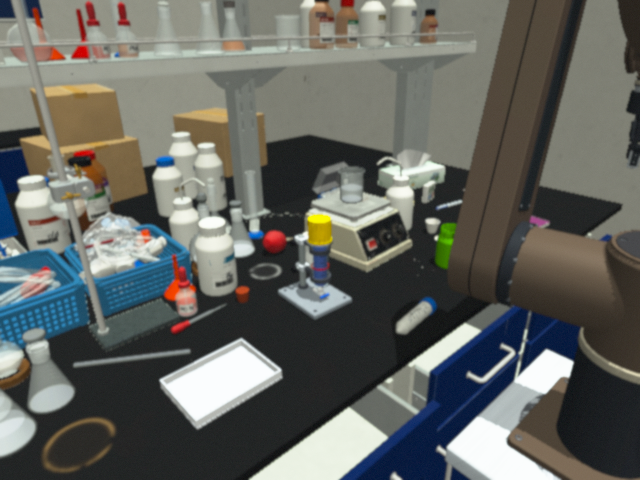

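View pics/t0.png

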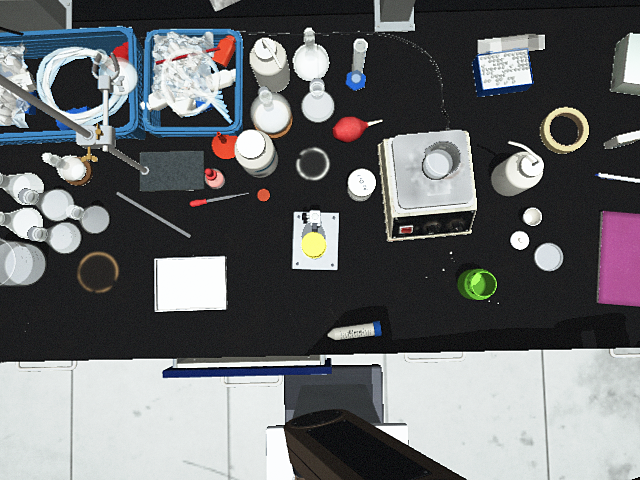

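The scene view shows the capped syringe at about (319,230), the tray left of it at (222,380), and the tube at (417,315). In the top view the cap is at (314,245), its column at (314,215), and the tray spans (155..228, 257..311).

Run:
```python
from h import *
a=cam('scene');b=cam('top')
def blob(c,lo,hi,near):
    h=cv2.cvtColor(c['pixels'],cv2.COLOR_RGB2HSV);m=cv2.inRange(h,lo,hi)
    cs=cv2.findContours(m,cv2.RETR_EXTERNAL,cv2.CHAIN_APPROX_NONE)[0]
    cs=[k for k in cs if cv2.contourArea(k)>60]
    return min(cs,key=lambda k:np.linalg.norm(np.mean(k[:,0],0)-near))
y=((20,120,80),(35,255,255))
k=blob(b,*y,(314,245));print('top',cv2.minEnclosingCircle(k),cv2.boundingRect(k));(u,v),r=cv2.minEnclosingCircle(k)
p=plane(b,u,v,.198);print(p, 'radius m',r/539.5*(1.236-.198))
k=blob(a,*y,(319,230));x,yy,w,h=cv2.boundingRect(k);print('scene',x,yy,w,h,cv2.minAreaRect(k))
M=cv2.moments(k);s=(M['m10']/M['m00'],M['m01']/M['m00'])
(o1,d1),(o2,d2)=ray(a,*s),ray(b,u,v)
t=np.linalg.lstsq(np.c_[d1,-d2],o2-o1,rcond=None)[0];print('tri',o1+d1*t[0],o2+d2*t[1])
# cap axis predicted in scene
print('pred axis centre .174',proj(a,[p[0],p[1],.174]),'obs',s)
k=blob(b,(0,0,200),(180,40,255),(191,284));q=cv2.minAreaRect(k);print('tray',q)
print([plane(b,*e,.018).round(4) for e in cv2.boxPoints(q)],plane(b,*q[0],.018))
k=blob(b,(90,5,120),(130,60,235),(316,240));q=cv2.minAreaRect(k);print('foot',q,plane(b,*q[0],.014),[plane(b,*e,.014).round(4) for e in cv2.boxPoints(q)])
s=ctrl.get_state();print(R.from_quat(s['tcp_rot']).as_matrix().round(3))
```

Run:
```python
from h import *
b=cam('top');h=cv2.cvtColor(b['pixels'],cv2.COLOR_RGB2HSV)
print(b['pixels'][245,314],h[245,314],h[230:262:3,314],'foot',h[262,302],h[262,330],'tray',h[284,191],h[240,600])
print(b['pixels'].shape,b['pixels'].dtype)
```

```text
[253 254 141] [ 30 113 254] [[111  55  74]
 [ 30 106 255]
 [ 30 114 254]
 [ 30 111 254]
 [ 30 113 254]
 [ 30 113 254]
 [ 30 108 254]
 [ 30 111 254]
 [ 30 109 255]
 [ 28 162 198]
 [105  10 247]] foot [100  10 239] [ 98   8 242] tray [ 90   2 254] [171  22 114]
(480, 640, 3) uint8
```

Create m.py:
```python
from h import *
def blob(c,lo,hi,near):
    h=cv2.cvtColor(c['pixels'],cv2.COLOR_RGB2HSV);m=cv2.inRange(h,lo,hi)
    cs=cv2.findContours(m,cv2.RETR_EXTERNAL,cv2.CHAIN_APPROX_NONE)[0]
    cs=[k for k in cs if cv2.contourArea(k)>60]
    return min(cs,key=lambda k:np.linalg.norm(np.mean(k[:,0],0)-near))
```

Run:
```python
from m import *
a=cam('scene');b=cam('top')
y=((20,70,80),(35,255,255))
k=blob(b,*y,(314,245));print('top',cv2.minEnclosingCircle(k),cv2.boundingRect(k));(u,v),r=cv2.minEnclosingCircle(k)
p=plane(b,u,v,.198);print(p, 'radius m',r/539.5*(1.236-.198))
k=blob(a,*y,(319,230));print('scene',cv2.boundingRect(k),cv2.minAreaRect(k))
M=cv2.moments(k);s=(M['m10']/M['m00'],M['m01']/M['m00'])
(o1,d1),(o2,d2)=ray(a,*s),ray(b,u,v)
t=np.linalg.lstsq(np.c_[d1,-d2],o2-o1,rcond=None)[0];print('tri',o1+d1*t[0],o2+d2*t[1])
print('pred axis centre .174',proj(a,[p[0],p[1],.174]),'obs',s)
k=blob(b,(0,0,245),(180,7,255),(191,284));q=cv2.minAreaRect(k);print('tray',q)
print([plane(b,*e,.018).round(4) for e in cv2.boxPoints(q)],plane(b,*q[0],.018))
k=blob(b,(90,5,150),(130,40,255),(316,240));q=cv2.minAreaRect(k);print('foot',q,[plane(b,*e,.014).round(4) for e in cv2.boxPoints(q)])
s=ctrl.get_state();print(R.from_quat(s['tcp_rot']).as_matrix().round(3))
```

```text
top ((313.5, 244.8076934814453), 13.277412414550781) (301, 232, 26, 27)
[0.54569213 0.03617254 0.198     ] radius m 0.025545790706772403
scene (306, 214, 28, 32) ((319.3345947265625, 229.35409545898438), (31.56341552734375, 26.07412338256836), 86.42366790771484)
tri [0.54890418 0.03800501 0.16997075] [0.54779262 0.03681994 0.16986052]
pred axis centre .174 [320.99911639 227.71045927] obs (319.28016643550626, 229.35714285714286)
tray ((189.55438232421875, 283.63153076171875), (52.804012298583984, 70.76070404052734), 88.09085083007812)
[array([0.5372, 0.4043, 0.018 ]), array([0.5386, 0.2436, 0.018 ]), array([0.4196, 0.241 , 0.018 ]), array([0.4181, 0.4006, 0.018 ])] [0.47819392 0.32230421 0.018     ]
foot ((315.1531066894531, 240.49038696289062), (45.20478439331055, 57.227928161621094), 1.5911402702331543) [array([0.5069, 0.0909, 0.014 ]), array([0.6374, 0.0846, 0.014 ]), array([ 0.6318, -0.0184,  0.014 ]), array([ 0.5016, -0.0114,  0.014 ])]
[[ 0.95   0.313 -0.   ]
 [ 0.313 -0.95   0.   ]
 [ 0.    -0.    -1.   ]]
```

The rows are not in the units I measure in: turns go in shares of 2 rad. I convert before sending: 0.319 rad / 2 = 0.1595.

inch_along(
  segments="0.043,-0.0437,-0.004,0,0,0.016,1;0.086,-0.0874,-0.008,0,0,0.032,1;0.129,-0.1311,-0.012,0,0,0.048,1;0.172,-0.1748,-0.016,0,0,0.064,1;0.215,-0.2185,-0.02,0,0,0.08,1;0.258,-0.2622,-0.024,0,0,0.096,1;0.301,-0.306,-0.028,0,0,0.112,1;0.344,-0.35,-0.032,0,0,0.128,1;0.387,-0.393,-0.036,0,0,0.144,1;0.43,-0.437,-0.04,0,0,0.1595,1",
  force=25,
)

```text
time: 1.6
eef_pos: [0.4836, -0.0893, 0.2719]
tcp_rot: [1.0, -0.001, 0.001, 0.0]
contact_force: [0.9, -0.9, -0.4]
opening: 0.999
finger_force: 0.0
```

Run:
```python
from h import *
s=ctrl.get_state();r=R.from_quat(s['tcp_rot']);print(r.as_matrix().round(3),r.inv().apply(np.array([.547,.037,.25])-s['eef_pos']),s['qpos'])
```

```text
[[ 1.    -0.001  0.001]
 [-0.001 -1.    -0.001]
 [ 0.001  0.001 -1.   ]] [ 0.06324324 -0.12643161  0.0219207 ] [-3.89284918e-01 -1.59009217e-01  1.97052646e+00 -1.05339393e-04
  1.32866698e+00  1.18284966e+00]
```

inch_along(
  segments="0.022,-0.043,0,0,0,0,1;0.043,-0.086,0,0,0,0,1;0.0635,-0.1275,0,0,0,0,1;0.0635,-0.1275,0,0,0,0,1;0.0635,-0.1275,0,0,0,0,1",
)

```text
time: 2.22
eef_pos: [0.5463, 0.0361, 0.2712]
tcp_rot: [1.0, 0.0, -0.0, 0.0]
contact_force: [-0.1, -0.2, -0.6]
opening: 1.002
finger_force: 0.0
```

Run:
```python
from h import *
cam('scene','s1.png');s=ctrl.get_state();r=R.from_quat(s['tcp_rot']);print(s['eef_pos'],r.as_rotvec())
```

```text
[0.54617559 0.03563713 0.27126906] [ 3.14122601e+00 -1.23154834e-03 -4.32377248e-04]
```

View pics/s1.png

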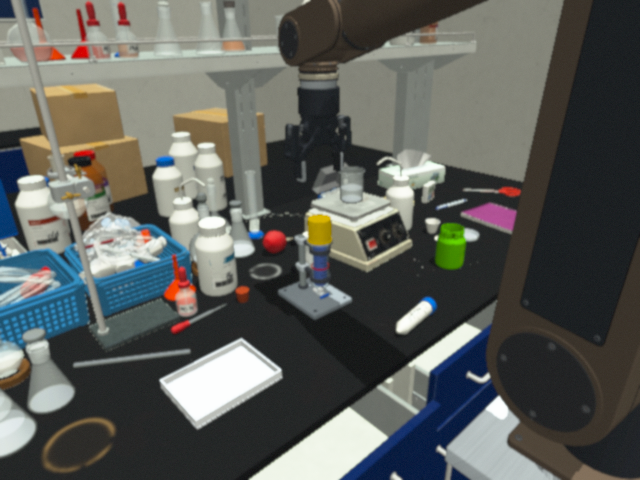

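The open gripper at (318,150) is straight above the cap at (319,230).

inch_along(
  segments="0,0,0.04,0,0,0,1;0,0,0.075,0,0,0,1;0,0,0.102,0,0,0,1;0,0,0.102,0,0,0,1;0,0,0.102,0,0,0,0.6;0,0,0.102,0,0,0,0.4;0,0,0.102,0,0,0,0.3;0,0,0.102,0,0,0,0.3;0,0,0.102,0,0,0,0.3;0,0,0.102,0,0,0,0.3",
  force=25,
)

```text
time: 3.52
eef_pos: [0.5477, 0.036, 0.1715]
tcp_rot: [1.0, -0.0, 0.002, 0.0]
contact_force: [-0.9, -0.7, 6.3]
opening: 0.544
finger_force: 26.1
```

inch_along(
  segments="0,0,-0.01,0,0,0,0.3;0,0,-0.03,0,0,0,0.3;0,0,-0.055,0,0,0,0.3;0,0,-0.08,0,0,0,0.3;0,0,-0.1,0,0,0,0.3;0,0,-0.1,0,0,0,0.3",
)

```text
time: 4.28
eef_pos: [0.5473, 0.0363, 0.2714]
tcp_rot: [1.0, -0.0, 0.002, 0.0]
contact_force: [0.5, 0.5, -0.3]
opening: 0.547
finger_force: 25.8
```

Run:
```python
from h import *
b=cam('scene');cv2.imwrite('pics/s2.png',cv2.resize(cv2.cvtColor(b['pixels'],cv2.COLOR_RGB2BGR)[130:330,220:440],None,fx=2.7,fy=2.7));print(ctrl.get_state()['eef_pos'])
```

```text
[0.54661552 0.03633229 0.26972614]
```

View pics/s2.png

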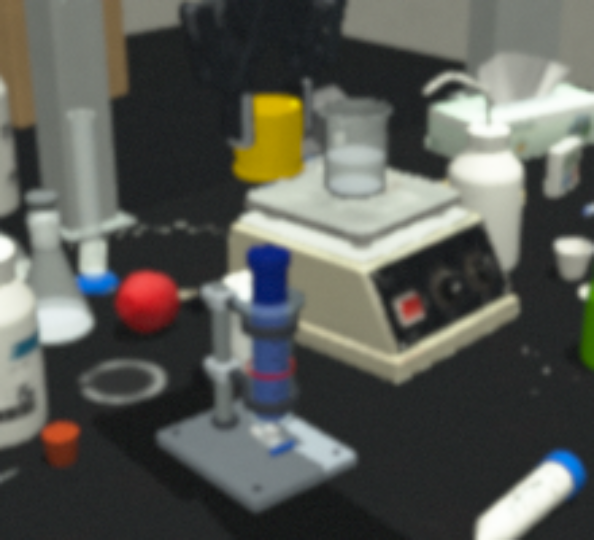

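The cap is held upright at crop (268,137), clear of the exposed plunger knob at (268,262), with the barrel undisturbed.

inch_along(
  segments="-0.014,-0.055,0,0,0,0,0.3;-0.028,-0.112,0,0,0,0,0.3;-0.042,-0.17,0,0,0,0,0.3;-0.056,-0.228,0,0,0,0,0.3;-0.069,-0.286,0,0,0,0,0.3;-0.069,-0.286,0.055,0,0,0,0.3;-0.069,-0.286,0.11,0,0,0,0.3;-0.069,-0.286,0.165,0,0,0,0.3;-0.069,-0.286,0.215,0,0,0,0.3;-0.069,-0.286,0.225,0,0,0,0.3",
)

```text
time: 5.58
eef_pos: [0.4732, 0.3204, 0.0387]
tcp_rot: [1.0, -0.0, -0.005, 0.002]
contact_force: [-0.3, 0.5, -0.2]
opening: 0.541
finger_force: 26.0
```

inch_along(
  segments="0,0,0,0,0,0,0.3;0,0,0,0,0,0,0.3",
)

```text
time: 5.82
eef_pos: [0.4794, 0.3231, 0.0469]
tcp_rot: [1.0, -0.0, 0.002, -0.001]
contact_force: [-0.3, 0.6, 0.6]
opening: 0.541
finger_force: 26.0
```

Run:
```python
from h import *
b=cam('scene');cv2.imwrite('pics/s3.png',cv2.resize(cv2.cvtColor(b['pixels'],cv2.COLOR_RGB2BGR)[260:440,120:320],None,fx=2.7,fy=2.7));print(ctrl.get_state()['eef_pos'])
```

```text
[0.47939912 0.32312163 0.04704294]
```

View pics/s3.png

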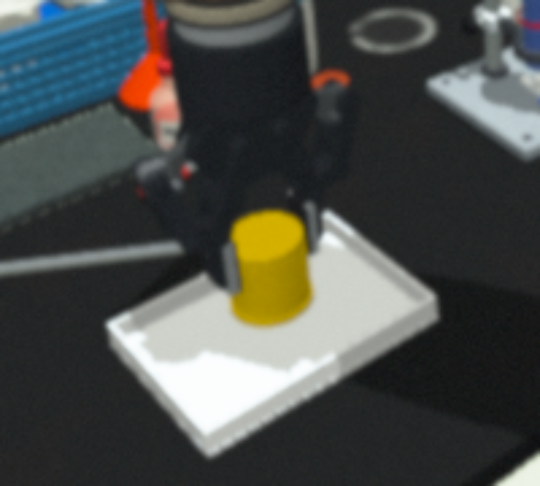

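The cap (crop 270,270) hangs upright above the tray floor, near the middle, fingers inside the tray walls.

inch_along(
  segments="0,0,0.007,0,0,0,0.3;0,0,0.013,0,0,0,0.3;0,0,0.017,0,0,0,0.3;0,0,0.019,0,0,0,0.3;0,0,0.021,0,0,0,0.3;0,0,0.022,0,0,0,0.3;0,0,0.022,0,0,0,0.3",
)

```text
time: 6.75
eef_pos: [0.4773, 0.3222, 0.0245]
tcp_rot: [1.0, 0.0, -0.001, 0.001]
contact_force: [-6.1, -2.8, 12.3]
opening: 0.543
finger_force: 27.0
```

inch_along(
  segments="0,0,-0.001,0,0,0,0.3;0,0,-0.001,0,0,0,0.3;0,0,-0.001,0,0,0,0.62;0,0,-0.001,0,0,0,0.75;0,0,-0.001,0,0,0,0.85;0,0,-0.001,0,0,0,0.85",
)

```text
time: 7.5
eef_pos: [0.4774, 0.3222, 0.0231]
tcp_rot: [1.0, -0.0, -0.0, 0.0]
contact_force: [0.7, 0.0, -0.1]
opening: 0.851
finger_force: 0.0
```

inch_along(
  segments="0,0,-0.02,0,0,0,0.85;0,0,-0.06,0,0,0,0.9;0,0,-0.11,0,0,0,1;0,0,-0.165,0,0,0,1;0,0,-0.22,0,0,0,1;0,0,-0.245,0,0,0,1;0,0,-0.245,0,0,0,1",
)

```text
time: 8.38
eef_pos: [0.4788, 0.3229, 0.273]
tcp_rot: [1.0, -0.0, 0.004, -0.002]
contact_force: [0.1, -0.1, -0.2]
opening: 0.995
finger_force: 0.0
```

Run:
```python
from m import *
a=cam('scene','s4.png');b=cam('top')
print(ctrl.get_state()['eef_pos'])
cv2.imwrite('pics/s4.png',cv2.resize(cv2.cvtColor(a['pixels'],cv2.COLOR_RGB2BGR)[200:440,140:380],None,fx=2.5,fy=2.5))
for n,c,near in(('s',a,(319,235)),('t',b,(314,245))):
    try:
        k=blob(c,(108,120,40),(130,255,255),near);print(n,cv2.boundingRect(k),cv2.minEnclosingCircle(k))
    except Exception as e: print(n,e)
k=blob(b,(20,70,80),(35,255,255),(190,284));print('cap',cv2.minEnclosingCircle(k),plane(b,*cv2.minEnclosingCircle(k)[0],.051))
print('pred knob s',proj(a,[.547,.0365,.181]),'t',proj(b,[.547,.0365,.188]))
```

```text
[0.47702443 0.32208159 0.26789716]
s (311, 220, 16, 25) ((318.1029968261719, 232.2640380859375), 12.366147994995117)
t (305, 236, 17, 18) ((312.875, 244.5), 8.761699676513672)
cap ((189.86734008789062, 284.051025390625), 12.67097282409668) [0.47698617 0.31322449 0.051     ]
pred knob s [320.38155479 224.34302831] t [313.44337663 244.52173684]
```

View pics/s4.png

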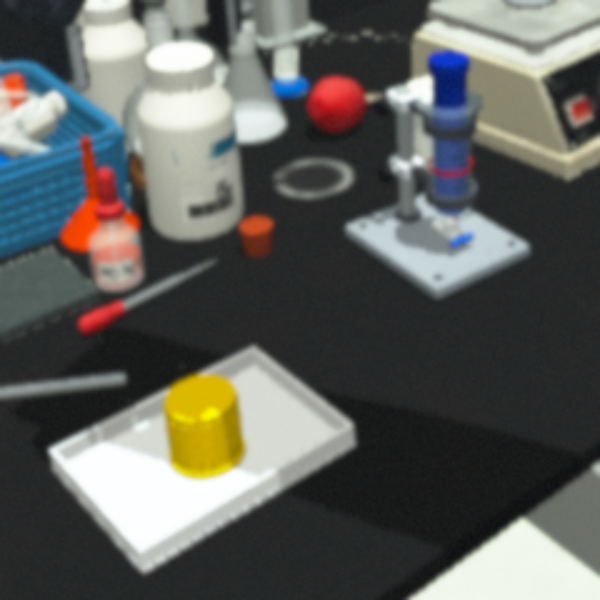

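The cap stands upright in the tray (crop 205,425), the blue knob is exposed at crop (450,65), and nothing else has been moved.

inch_along(
  segments="0.014,0.055,0,0,0,0,1;0.028,0.112,0,0,0,0,1;0.042,0.17,0,0,0,0,1;0.056,0.228,0,0,0,0,1;0.07,0.285,0,0,0,0,1;0.07,0.285,0,0,0,0,1;0.07,0.285,0,0,0,0,1;0.07,0.285,0,0,0,0,1;0.07,0.285,0,0,0,0,1",
  force=30,
)

```text
time: 9.6
eef_pos: [0.5472, 0.0386, 0.2681]
tcp_rot: [1.0, 0.001, -0.0, -0.0]
contact_force: [0.4, 0.7, 0.2]
opening: 1.001
finger_force: 0.0
```

inch_along(
  segments="0,0,0.04,0,0,0,1;0,0,0.075,0,0,0,1;0,0,0.1,0,0,0,1;0,0,0.108,0,0,0,1;0,0,0.108,0,0,0,1;0,0,0.108,0,0,0,1;0,0,0.108,0,0,0,1",
)

```text
time: 10.48
eef_pos: [0.5483, 0.0373, 0.1618]
tcp_rot: [1.0, -0.0, 0.001, 0.0]
contact_force: [1.0, 0.0, 0.1]
opening: 1.005
finger_force: 0.0
```

Close partway, slowly, and watch the side force.

inch_along(
  segments="0,0,0.001,0,0,0,0.8;0,0,0.001,0,0,0,0.6;0,0,0.001,0,0,0,0.5;0,0,0.001,0,0,0,0.44;0,0,0.001,0,0,0,0.41;0,0,0.001,0,0,0,0.39;0,0,0.001,0,0,0,0.39",
  force=20,
)

```text
time: 11.35
eef_pos: [0.5475, 0.0374, 0.1594]
tcp_rot: [1.0, -0.0, 0.0, -0.0]
contact_force: [-0.3, 1.2, 1.4]
opening: 0.395
finger_force: 10.5
```

Run:
```python
from h import *
s=ctrl.get_state();print(s['eef_pos'],s['contact_force'],s['wrist_torque'],s['finger_force'],s['opening'])
```

```text
[0.54751426 0.03741096 0.15939925] [-0.33855745  1.22385411  1.39020508] [ 0.1385602 -0.0137303  0.043708 ] 10.493815541267395 0.3948510878516741
```

inch_along(
  segments="0,0,0,0,0,0,0.3;0,0,0,0,0,0,0.2;0,0,0,0,0,0,0.2;0,0,0,0,0,0,0.2",
  force=35,
)

```text
time: 11.85
eef_pos: [0.5476, 0.0374, 0.1595]
tcp_rot: [1.0, -0.0, 0.0, -0.0]
contact_force: [0.4, 1.7, 1.8]
opening: 0.382
finger_force: 34.7
```

Run:
```python
from h import *
s=ctrl.get_state();print(s['eef_pos'],s['contact_force'],s['wrist_torque'],R.from_quat(s['tcp_rot']).as_rotvec())
```

```text
[0.54759636 0.03735171 0.15949267] [0.36547526 1.74378613 1.78103269] [ 0.25802892  0.02996817 -0.0035781 ] [-3.14134567e+00  4.68261091e-04 -4.55217462e-04]
```

inch_along(
  segments="0,-0.0005,-0.002,0,0,0,0.2;0,-0.0005,-0.005,0,0,0,0.2;0,-0.0005,-0.008,0,0,0,0.2;0,-0.0005,-0.01,0,0,0,0.2;0,-0.0005,-0.01,0,0,0,0.2;0,-0.0005,-0.01,0,0,0,0.2",
)

```text
time: 12.6
eef_pos: [0.5474, 0.0377, 0.1692]
tcp_rot: [1.0, -0.0, -0.0, 0.0]
contact_force: [0.1, -0.3, -1.1]
opening: 0.383
finger_force: 34.8
```

Run:
```python
from m import *
s=ctrl.get_state();print(s['eef_pos'],s['contact_force'],s['wrist_torque'],s['finger_force'])
```

```text
[0.54738524 0.03774823 0.16923394] [ 0.06387719 -0.33706933 -1.14449062] [0.02541838 0.05319988 0.02350524] 34.836602210998535
```

inch_along(
  segments="0,0,-0.003,0,0,0,0.2;0,0,-0.008,0,0,0,0.2;0,0,-0.013,0,0,0,0.2;0,0,-0.018,0,0,0,0.2;0,0,-0.022,0,0,0,0.2;0,0,-0.026,0,0,0,0.2;0,0,-0.029,0,0,0,0.2;0,0,-0.03,0,0,0,0.2;0,0,-0.03,0,0,0,0.2;0,0,-0.03,0,0,0,0.2",
)

```text
time: 13.85
eef_pos: [0.5474, 0.0378, 0.1991]
tcp_rot: [1.0, -0.0, -0.0, -0.0]
contact_force: [-0.7, 0.5, -1.7]
opening: 0.381
finger_force: 34.8
```

Run:
```python
from m import *
c=cam('scene')
s=ctrl.get_state();print(s['eef_pos'],s['contact_force'],s['wrist_torque'],s['finger_force'])
print('ring',proj(c,[.5475,.0375,.0924]),'now lower end expected',proj(c,[.5475,.0375,.05+s['eef_pos'][2]-.1595]))
cv2.imwrite('pics/s5.png',cv2.resize(cv2.cvtColor(c['pixels'],cv2.COLOR_RGB2BGR)[195:315,270:370],None,fx=5,fy=5))
```

```text
[0.54733092 0.03778851 0.19905073] [ 1.3869519  -0.22770759 -1.43847026] [ 0.01862096 -0.00268681 -0.02825642] 34.84304130077362
ring [320.57095325 263.77748108] now lower end expected [320.59345217 264.99157612]
```

View pics/s5.png

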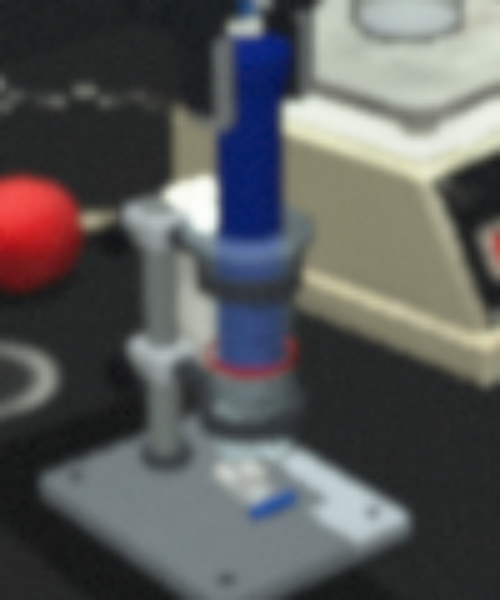

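The knob is gripped between the pads (crop 262,65). The blue lower end shows just at or below the red ring (crop 252,365), which matches the kinematics: 2.8 mm to go.

inch_along(
  segments="0,0,-0.001,0,0,0,0.2;0,0,-0.002,0,0,0,0.2;0,0,-0.0026,0,0,0,0.2;0,0,-0.0027,0,0,0,0.2;0,0,-0.0027,0,0,0,0.2;0,0,-0.0027,0,0,0,0.2;0,0,-0.0027,0,0,0,0.2",
)

```text
time: 14.78
eef_pos: [0.5474, 0.0378, 0.202]
tcp_rot: [1.0, -0.0, -0.0, -0.0]
contact_force: [0.6, -0.1, -1.5]
opening: 0.384
finger_force: 34.8
```

Run:
```python
from h import *
c=cam('scene')
cv2.imwrite('pics/s6.png',cv2.resize(cv2.cvtColor(c['pixels'],cv2.COLOR_RGB2BGR)[235:295,295:345],None,fx=10,fy=10,interpolation=cv2.INTER_CUBIC))
s=ctrl.get_state();print(s['eef_pos'],s['contact_force'],s['wrist_torque'],s['finger_force'])
```

```text
[0.54748451 0.03776151 0.20202149] [ 0.88632303 -0.21991252 -0.81882468] [ 0.01975288  0.01936855 -0.01967469] 34.8408043384552
```

View pics/s6.png

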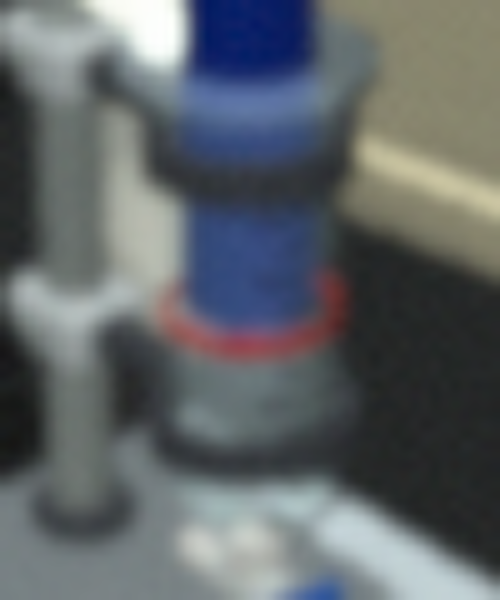

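The rod's lower edge (crop 250,330) sits level with the ring, whose nearer front edge is at (250,343). It is held with almost no side force.

```bash
python3 -c "
from plant import ctrl
print(ctrl.sign_off())"
```

```text
the job is handed in; nothing more can be done
None
```

The job is handed in: the cap stands open side down in the tray, and the plunger is held with its lower end level with the red ring, raised 42.5 mm by the arm's reading against the 42.4 mm asked.

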